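# Bring the flux vial to the chip

## Robot

A 6-joint arm with a two-finger parallel gripper is mounted at the origin on the work surface. World frame = base frame: x ahead of the robot, y to its left, z up, the work surface at z = 0. Lengths are in mm, angles in rad, forces in N, time in s.
With the tool pointing down it reaches from about 325 to 900 mm from the base axis. Payload 6.1 kg.
Tool frame: the origin (TCP) lies on the centre line of the jaws, within the pads' length; the fingertips stand 19 mm ahead of it and the grasp point (between the pads) is the TCP; z points along the fingers, y is the line along which they close (so a half turn about z gives the same grasp; the last joint's range is limited). The gripper opens to 85 mm and grips with 20 to 120 N. Pads are 22 mm wide; open, the fingers measure 114 mm over their backs; the gripper's body (76 mm by 85 mm) begins 54 mm behind the grasp point. The pads swing forward as they close: fully open they stand 13 mm farther back than shut.
Start: joints at [0.987, 0.22, 1.526, -0, 1.395, -0.126], TCP at [276.232, 560.635, 250.3] pointing down, gripper open.
Joint ranges: [-2.98, 2.98], [-0.91, 2.08], [0.09, 2.57], [-1.24, 4.39], [0.2, 2.65], [-2.68, 2.68]. Speed limits (rad/s): [2.57, 2.57, 3.01, 3.14, 3.14, 3.14].

## Interface

Orientations are given as a 3x3 rotation matrix whose columns are the frame's x, y, z axes.
In Python, from bench import r gives the robot as it stands. Calls block until the motion is done:
- r.move_to(position, orientation): joint-space move of the TCP to a pose.
- r.movel(position, orientation=None, rate=150, until_force=None): straight line of the TCP; orientation=None keeps the orientation; rate is the mean speed in mm/s. With until_force (N) it stops when the force on the tool has changed by that much, and returns True; else False.
- r.move_joints(angles): joint-space move.
- r.move_gripper(opening, force=None): opening from 0.0 (shut) to 1.0 (fully open); force is the grip in N (None keeps the last); returns when the fingers have stopped.
- r.dwell(seconds).
- r.inverse_kinematics(position, orientation): joint angles nearest the present ones, or None.
- r.get_obs(): the state.
- r.snapshot(name): name is "scene" or "top" or "wrist"; returns a dict with "img" (420x560x3 uint8, red, green, blue), "fx", "fy", "cx", "cy" (pixels), "eye" and "orientation" of the camera in the world. Camera axes: x right, y up, looking along -z (the intrinsics and any distortion apply to the point x, -y, -z); pixel columns grow to the right and rows downward; lengths in mm; the calibration is good to about 2 mm. A picture is of the moment at which its call begins. There is no depth.
A pose or a line that the arm cannot do raises r.Unreachable and nothing moves.
- r.sign_off(): hands the job in; it is judged then, once.
The state is a dict: "time_s": time; "q": joint angles; "joint_velocities": joint speeds; "joint_efforts": joint torques, N m; "eef_pos": TCP position; "ee_rot": TCP orientation; "wrist_force": force on the tool from outside, world axes, zero at the start; "ft_torque": the same for the moment, N m; "gripper_width": opening from 0.0 (shut) to 1.0 (fully open); "finger_force": force on a finger pad.
Only numpy, scipy, OpenCV 4.12 (cv2) and the standard library are available. Lean on these libraries where they do the work, as an engineer would, in place of code of your own. Each camera call takes 0.05 s, during which the arm holds its last target. There are 200 camera calls.

## Task

The copper-topped chip on the opened panel's circuit board is next to get flux: draw the amber vial with the orange cap out of the rack, carry it upright, high enough to clear the blue drawer unit and the board's tall parts, and stop with its nozzle hovering about a centimetre above the middle of that chip. Finish still holding the vial there, upright, still and touching nothing; do not bump the drawer unit, the panel or its parts, and leave the other vials, the bottle and the solder spool alone.

Things in the scene. Friction and masses are not known exactly. Their poses are not given: they have to be found in the camera images.
- flux_vial: amber vial with an orange cap, upright, 100 mm long, 25 to 49 g. Origin at the end of the nozzle (lowest point), z up its axis to the cap. Nozzle 5 to 7 mm in diameter up to z = 15 mm, cone to 22, barrel 18 mm in diameter to 65, flange 26 mm in diameter to 68, cap 16 mm in diameter to 100 mm. It starts hanging by the flange in a rack hole, nozzle 15 mm above the table, cap free above the rack
- flux_vial_tip (a point): the lower end of the flux vial's nozzle, on its axis (same point as the body's origin). The vial pulls straight up out of its hole without resistance; it must rise more than 65 mm for the nozzle to clear the rack's top
- flux_vial_cap (a point): point on the flux vial's axis, half way up its orange cap, 84 mm above the nozzle's end: where to grasp it from above
- rack: white rack block, fixed, 185 mm (its x) by 56 mm (its y) by 80 mm high; origin at the centre of its underside on the table. Four holes 21 mm in diameter, 72 mm deep, in a row along its x at -67.5, -22.5, 22.5 and 67.5 mm; one is empty. Neighbouring vials are 45 mm apart, so close the fingers along the rack's y
- paste_vial: dispensing vial, grey with a grey cap. Same shape and same start as the flux vial (in a rack hole); leave it where it is
- glue_vial: dispensing vial, blue with a blue cap. Same shape and same start as the flux vial (in a rack hole); leave it where it is
- panel: opened operator panel, fixed: black tray 170 mm (its x) by 210 mm (its y), rim 20 mm high, with a green circuit board. Origin at the centre of its underside. Tall parts, heights above the table: heat sink at the centre 66 by 28 mm, 57 high; four capacitors 16 mm in diameter at x +-52, y +-52 mm, 47 high; connectors 70 by 12 mm at y +-87 mm, 26 high. The chips lie at x 0, y +50 and -50 mm
- copper_chip: the chip to be fluxed, fixed on the board: black square 26 mm wide, 4 mm thick, with an 18 mm copper-coloured lid 2 mm thick on top; origin at the centre of its underside, 12 mm above the table, axes as the panel's
- copper_chip_top (a point): centre of the top of the copper lid, 18 mm above the table, axes as the panel's: the target lies above this point
- white_chip: the other chip, same size with a white lid: not the target
- drawers: blue small-parts drawer unit, fixed, between rack and panel: 220 mm (its x) by 58 mm (its y) by 100 mm high, origin at the centre of its underside
- bottle: white bottle with a blue cap, 40 mm in diameter, 110 mm high, loose; origin at the centre of its underside
- spool: blue spool of solder, standing on its flange, 56 mm in diameter, 42 mm high, loose; origin at the centre of its underside

How it is judged:
By the outcome, as a careful person would: the job done as asked, in the order asked, and still so for the second after the job is handed in, while the arm keeps its last pose, push and grip.
It also fails if it takes over 42 s, if anything falls off the work surface, if the arm or the gripper's body presses on something with over 40 N, if the wrist force passes 120 N, or if a joint passes its speed limit or range.

## Working session

There is one attempt and no reset: what is moved stays moved. The work goes in short steps, each a Python script; the robot and the scene stay as the last script left them, time stands still between calls to the robot, and variables do not carry over. Pictures are saved under pics/ and viewed, at most 10 in all, crops included, and the job is handed in when it is done.

```bash
ls; mkdir -p pics
python3 - <<'E'
from bench import r
import cv2,pickle
d={}
for n in("scene","top","wrist"):
    s=r.snapshot(n);d[n]=s;cv2.imwrite(f"pics/{n}0.png",s["img"][:,:,::-1])
    print({k:v for k,v in s.items() if k!="img"})
pickle.dump(d,open("s0.pkl","wb"))
o=r.get_obs();print(o["time_s"],o["eef_pos"],o["ee_rot"],o["gripper_width"])
E
```

```text
pics
{'fx': 391.3232136820995, 'fy': 391.3232136820995, 'cx': 275.15183544031265, 'cy': 208.81873185738428, 'eye': array([963.65377737, 434.19643088, 592.72647901]), 'orientation': array([[-0.776693  , -0.44450786,  0.44627429],
       [ 0.62977063, -0.53485769,  0.56330826],
       [-0.01170171,  0.71856803,  0.69535823]])}
{'fx': 455.9474676469729, 'fy': 455.9474676469729, 'cx': 282.4749231766871, 'cy': 201.1325116469985, 'eye': array([443.46781734,   9.9994947 , 933.14191436]), 'orientation': array([[-0.00116003,  0.98072318, -0.19539884],
       [-0.99998295, -0.0022561 , -0.00538693],
       [-0.00572393,  0.19538926,  0.98070907]])}
{'fx': 338.9705547234892, 'fy': 338.9705547234892, 'cx': 276.06144061883464, 'cy': 204.3352771697414, 'eye': array([212.19536896, 592.37439286, 373.9003356 ]), 'orientation': array([[ 0.44177284, -0.86219772, -0.24789482],
       [ 0.89712591,  0.42415234,  0.12353095],
       [-0.00136293, -0.27696549,  0.9608789 ]])}
0.15 [276.00252667 560.28367018 249.44479747] [[-8.97033803e-01  4.41961183e-01 -8.17731208e-04]
 [ 4.41961898e-01  8.97032985e-01 -1.22673123e-03]
 [ 1.91364278e-04 -1.46182542e-03 -9.99998913e-01]] 0.9958995777611303
```

View pics/top0.png

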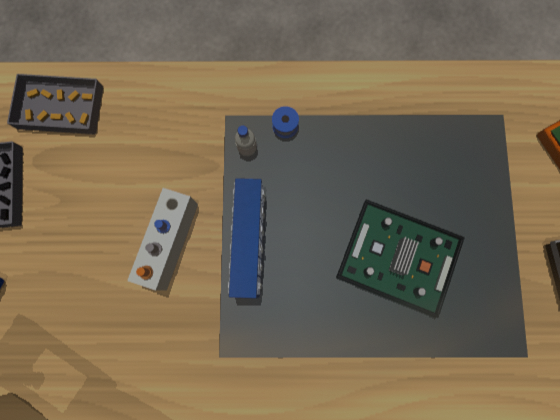

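View pics/scene0.png

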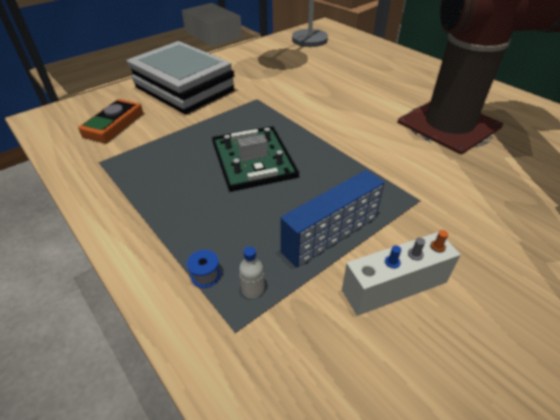

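The top view shows the orange cap at about (143,272), the rack around (162,240), the drawers at (246,238), the copper chip at (425,267) and the white chip at (377,248). In the scene view the orange cap is at (441,240).

```bash
cat > h.py <<'E'
import numpy as np,cv2
def ray(s,u,v):
    d=s["orientation"]@np.array([(u-s["cx"])/s["fx"],-(v-s["cy"])/s["fy"],-1.]);return s["eye"],d/np.linalg.norm(d)
def onz(s,u,v,z):
    e,d=ray(s,u,v);return e+d*(z-e[2])/d[2]
def proj(s,p):
    c=s["orientation"].T@(np.asarray(p,float)-s["eye"]);return np.array([s["cx"]+s["fx"]*c[0]/-c[2],s["cy"]-s["fy"]*c[1]/-c[2]])
def tri(a,ua,b,ub):
    e1,d1=ray(a,*ua);e2,d2=ray(b,*ub)
    t=np.linalg.lstsq(np.c_[d1,-d2],e2-e1,rcond=None)[0];p,q=e1+d1*t[0],e2+d2*t[1];return (p+q)/2,np.linalg.norm(p-q)
def mask(s,lo,hi,roi):
    x0,y0,x1,y1=roi;h=cv2.cvtColor(s["img"],cv2.COLOR_RGB2HSV);m=cv2.inRange(h,np.array(lo),np.array(hi));z=np.zeros_like(m);z[y0:y1,x0:x1]=m[y0:y1,x0:x1]
    n,l,st,c=cv2.connectedComponentsWithStats(z);i=1+np.argmax(st[1:,4]);return np.uint8(l==i)*255,c[i],st[i]
E
python3 - <<'E'
import pickle,cv2,numpy as np
from h import *
d=pickle.load(open("s0.pkl","rb"));T,S=d["top"],d["scene"]
def crop(s,x,y,w,h,k): return cv2.resize(s["img"][y:y+h,x:x+w,::-1],None,fx=k,fy=k,interpolation=cv2.INTER_NEAREST)
a=np.hstack([crop(T,120,180,80,60*2,2.5*2*0.5),crop(T,330,195,140,120,2.5)])
cv2.imwrite("pics/c1.png",np.vstack([cv2.resize(np.hstack([crop(T,120,185,80,110,4),crop(T,380,235,110,110,4)]),(760,440)),]))
# rack: white
for lo,hi,roi,s,n in[((0,0,120),(180,60,255),(115,180,205,300),T,"rack"),((5,150,80),(16,255,255),(125,255,160,285),T,"cap"),((5,150,80),(18,255,255),(425,225,455,255),S,"capS"),((5,120,80),(20,255,255),(410,255,440,280),T,"lid"),((95,120,40),(125,255,255),(220,170,270,305),T,"drawer")]:
    m,c,st=mask(s,lo,hi,roi);k=max(cv2.findContours(m,0,2)[0],key=cv2.contourArea);R=cv2.minAreaRect(k);print(n,c,st,R)
    if n=="rack":
        b=[onz(T,*p,80)[:2].round(1) for p in cv2.boxPoints(R)];print(b,[np.linalg.norm(b[i]-b[i-1]) for i in range(4)])
    if n=="drawer":
        print([onz(T,*p,100)[:2].round(1) for p in cv2.boxPoints(R)])
m,c,st=mask(T,(5,120,80),(20,255,255),(410,255,440,280));C=onz(T,*c,18);print("chip",C)
m,c,st=mask(T,(0,0,130),(180,60,255),(368,238,388,258));W=onz(T,*c,18);print("white",c,W,np.linalg.norm(W-C))
for p in [(143,272),(172,204)]: print(onz(T,*p,115),onz(T,*p,80))
E
```

```text
rack [158.9122807  237.78562259] [ 128  188   62  102 2337] ((158.3068084716797, 238.29776000976562), (29.886852264404297, 101.10824584960938), 20.25646209716797)
[array([464.5, 302.5]), array([644.3, 246.8]), array([623.8, 192. ]), array([445.7, 249.6])] [np.float64(56.14133949239189), np.float64(188.22999229665814), np.float64(58.5088882136723), np.float64(187.18271821939115)]
cap [144.16806723 271.91596639] [137 266  15  13 119] ((144.0, 272.0), (12.0, 14.0), 90.0)
capS [439.84782609 240.80434783] [432 230  16  21 184] ((439.27362060546875, 239.79244995117188), (12.225089073181152, 20.878803253173828), 15.94539737701416)
lid [424.87234043 265.90425532] [420 260  11  13  94] ((424.8500061035156, 265.95001220703125), (9.17060375213623, 10.119288444519043), 18.43494987487793)
drawer [245.08243157 238.26543603] [ 229  179   32  119 3142] ((244.84054565429688, 237.82667541503906), (27.143115997314453, 118.81356811523438), 2.385944128036499)
[array([435.4, 110.8]), array([654.3, 106.3]), array([652. ,  55.2]), array([433.4,  62.3])]
chip [ 493.93776645 -267.73364244   18.        ]
white [377.1369863  247.38356164] [ 530.8729794  -174.53930231   18.        ] 100.24667070555707
[478.58286157 262.6039588  115.        ] [480.08507839 273.41034347  80.        ]
[601.5909249  216.66822634 115.        ] [608.35540997 225.50948661  80.        ]
```

View pics/c1.png

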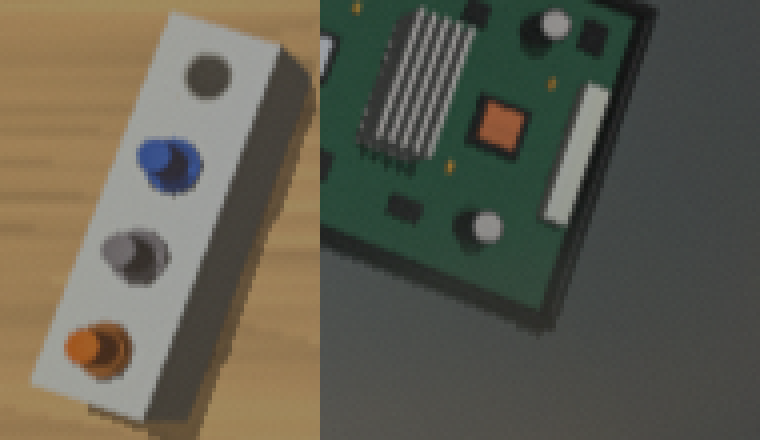

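The crop confirms the orange cap's top at about top-view pixel (140.5,271.6), leaning left of its flange at (146,272.4). The copper lid is at (425,266). Next I move above the vial and refine with the wrist camera.

```bash
cat >> h.py <<'E'
def rot(yx,yy):
    y=np.array([yx,yy,0.]);y/=np.linalg.norm(y);z=np.array([0,0,-1.]);return np.c_[np.cross(y,z),y,z]
RG=rot(0.302,0.953)
E
python3 - <<'E'
from bench import r
from h import *
import pickle
d=pickle.load(open("s0.pkl","rb"));T=d["top"]
print(onz(T,140.5,271.6,115),onz(T,146,272.4,83))
r.move_to([480,267.5,230],RG)
s=r.snapshot("wrist");pickle.dump(s,open("w1.pkl","wb"));cv2.imwrite("pics/w1.png",s["img"][:,:,::-1])
o=r.get_obs();print(o["time_s"],o["eef_pos"],o["q"]);print(s["eye"],proj(s,[480,267.5,115]),proj(s,[480,267.5,83]))
E
```

```text
[479.29262553 267.0984251  115.        ] [479.21779474 266.8906386   83.        ]
1.5417 [479.6764823  268.52053971 230.14147866] [ 3.66640081e-01  5.59667145e-02  1.74699927e+00  3.88490759e-04
  1.33836264e+00 -8.98532800e-01]
[411.91632559 290.32913204 354.74728119] [274.06971371 207.76312956] [274.25247011 196.68822021]
```

View pics/w1.png

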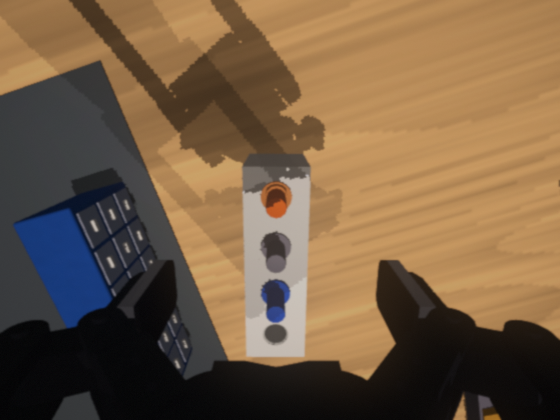

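The wrist view shows the orange cap's top at about (276,209), 2 px from where the estimate predicts it. The rack's long side runs along the image columns, so the grasp orientation is right. The fingers straddle the rack freely.

Run:
```python
from bench import r
from h import *
import pickle
s=pickle.load(open("w1.pkl","rb"))
p=onz(s,275.7,209,115);q=onz(s,276,195.5,83);print(p,q)
t=(p+q)[:2]/4+np.array([479.5,267.2])/2;print(t)
r.movel([*t,107],RG,rate=80,until_force=8)
o=r.get_obs();print(o["eef_pos"],o["wrist_force"])
if o["eef_pos"][2]<110:
    r.move_gripper(0.0,force=35)
    o=r.get_obs();print(o["time_s"],o["gripper_width"],o["finger_force"],o["wrist_force"],o["eef_pos"])
    s=r.snapshot("wrist");cv2.imwrite("pics/w2.png",s["img"][:,:,::-1])
```

```text
[481.27274489 268.35975653 115.        ] [479.46664495 269.18789176  83.        ]
[479.93484746 267.98691207]
[480.35494574 268.14007328 107.59786055] [-0.85050853 -0.37737972  0.66049287]
3.875 0.17218392295715276 34.08633649349213 [-0.07116268 -0.44868892  1.37566192] [480.03614493 268.03961409 107.15419099]
```

View pics/w2.png

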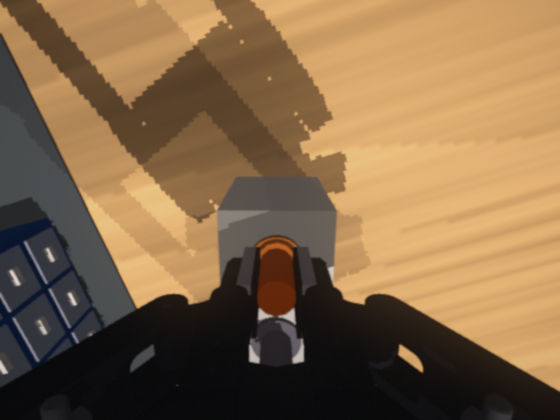

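The pads hold the orange cap at (275,275), at about 15 mm opening. The next vial is untouched. I lift straight up and carry it over.

Run:
```python
from bench import r
from h import *
import pickle
p=r.get_obs()["eef_pos"]
r.movel([480,268,265],RG,rate=100)
o=r.get_obs();print(o["time_s"],o["gripper_width"],o["wrist_force"])
r.movel([493.9,-267.7,265],RG,rate=150)
r.movel([493.9,-267.7,175],RG,rate=100)
r.dwell(.4);o=r.get_obs();print(o["time_s"],o["gripper_width"],o["eef_pos"],o["ee_rot"][:,2])
d={n:r.snapshot(n) for n in("scene","top","wrist")};pickle.dump(d,open("s3.pkl","wb"))
c=lambda s,x,y,w,h,k:cv2.resize(s["img"][y:y+h,x:x+w,::-1],None,fx=k,fy=k)
W,S,T=d["wrist"],d["scene"],d["top"]
for n,s in d.items():print(n,proj(s,[493.9,-267.7,18]),proj(s,[493.9,-267.7,84]),proj(s,[493.9,-267.7,152]))
u=proj(S,[493.9,-267.7,84]).astype(int)
cv2.imwrite("pics/m3.png",np.hstack([c(W,160,130,240,290,2)[:,:400],c(S,u[0]-45,max(u[1]-60,0),67,96,6)[:576]]) if 0 else np.hstack([cv2.resize(W["img"][:,:,::-1],(560,420)),cv2.resize(S["img"][max(u[1]-70,0):max(u[1]-70,0)+140,u[0]-40:u[0]+40,::-1],(240,420))]))
print(u)
```

```text
5.6583 0.17467620094309758 [-0.241548   -0.4211643   0.54704581]
10.8333 0.1711587697041074 [ 494.00157477 -267.77032343  175.25545339] [ 3.82447554e-04 -2.61085286e-04 -9.99999893e-01]
scene [247.7095351  142.11810925] [246.08072867 119.56856727] [244.23101162  93.96069195]
top [424.85656079 265.9234511 ] [435.60849168 263.91892327] [448.56604659 261.50319165]
wrist [275.21130881 193.15203724] [275.00751398 217.36449768] [274.63033122 262.17683439]
[246 119]
```

View pics/m3.png

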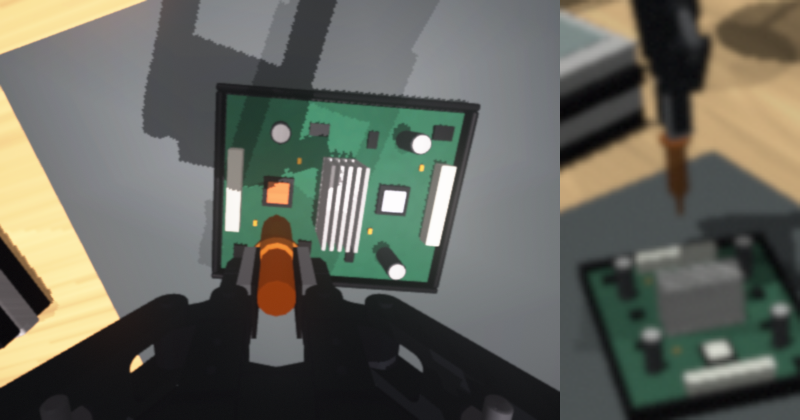

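The wrist view shows the chip at about (278,193) and the nozzle end at (276,217), just below it in the image. The scene crop shows the vial hanging straight. I measure the residual between nozzle and chip numerically.

Run:
```python
from h import *
import pickle
d=pickle.load(open("s3.pkl","rb"));W=d["wrist"];S=d["scene"]
m,c,st=mask(W,(4,130,120),(22,255,255),(255,170,300,209));print("chip",c,st,onz(W,*c,18))
h=cv2.cvtColor(W["img"],cv2.COLOR_RGB2HSV);m=cv2.inRange(h,np.array((0,130,40)),np.array((22,255,255)))
for v in list(range(206,240,2))+[250,270,290,305]:
    x=np.where(m[v,255:300])[0]+255
    if len(x):print(v,x.min(),x.max(),(x.min()+x.max())/2)
h=cv2.cvtColor(S["img"],cv2.COLOR_RGB2HSV);m=cv2.inRange(h,np.array((0,90,40)),np.array((22,255,255)))
for v in range(92,124,2):
    x=np.where(m[v,235:260])[0]+235
    if len(x):print("S",v,x.min(),x.max(),(x.min()+x.max())/2)
```

```text
chip [277.75321888 192.80901288] [266 182  24  23 466] [ 494.26867686 -265.53288184   18.        ]
216 274 278 276.0
218 269 283 276.0
220 255 285 270.0
222 256 287 271.5
224 255 288 271.5
226 264 288 276.0
228 263 289 276.0
230 263 289 276.0
232 262 290 276.0
234 262 290 276.0
236 262 290 276.0
238 262 290 276.0
250 259 293 276.0
270 259 293 276.0
290 257 295 276.0
305 257 295 276.0
S 92 235 259 247.0
S 94 235 259 247.0
S 96 235 259 247.0
S 98 235 259 247.0
S 100 235 250 242.5
S 102 235 247 241.0
S 104 235 247 241.0
S 106 235 247 241.0
S 108 242 247 244.5
S 110 242 247 244.5
S 112 243 247 245.0
S 114 245 246 245.5
```

Run:
```python
from bench import r
from h import *
import pickle
W=pickle.load(open("s3.pkl","rb"))["wrist"]
P=[494.0,-267.8]
for z in(183,151,148):print(z,proj(W,[*P,z]))
r.movel([494.0,-266.9,120.5],RG,rate=40,until_force=6)
r.dwell(.5);o=r.get_obs();print(o["time_s"],o["gripper_width"],o["eef_pos"],o["wrist_force"])
d={n:r.snapshot(n) for n in("scene","top","wrist")};pickle.dump(d,open("s4.pkl","wb"))
c=lambda s,x,y,w,h:cv2.resize(s["img"][y:y+h,x:x+w,::-1],(400,600),interpolation=cv2.INTER_CUBIC)
cv2.imwrite("pics/m4.png",np.hstack([c(d["wrist"],226,175,100,150),c(d["scene"],220,75,60,90)]))
p=o["eef_pos"]
for z in(18,28,128):print(z,proj(d["wrist"],[p[0],p[1],z]),proj(d["scene"],[p[0],p[1],z]))
```

```text
183 [274.16741508 297.62549871]
151 [274.50261512 261.49613027]
148 [274.52765669 258.79703694]
13.0 0.17878839346683373 [ 493.99267348 -266.89751149  120.49381475] [ 0.04513653 -0.76131452 -0.32858469]
18 [275.03082667 212.31260294] [247.86494814 142.26865375]
28 [274.9932904  216.76338744] [247.62875766 138.98482956]
128 [274.31800581 296.8338499 ] [245.07210853 103.43900025]
```

View pics/m4.png

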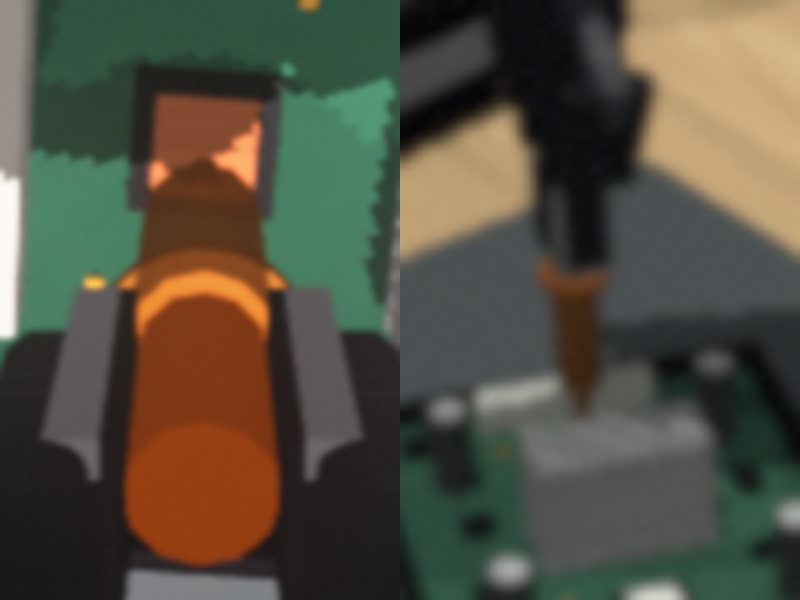

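The wrist crop shows the lid (crop about x 150–260, y 97–190) directly under the vial, whose axis is at crop x≈203. In the scene view the heat sink hides the nozzle end. I check the lid's edges numerically against the projection.

Run:
```python
from bench import r
from h import *
import pickle
W=pickle.load(open("s4.pkl","rb"))["wrist"]
C=np.array([493.94,-267.73]);y=np.array([530.87,-174.54])-C;y/=np.linalg.norm(y);x=np.array([y[1],-y[0]])
P=np.array([494.0,-266.9])
for hs in(9,13):
  for a,b in((1,1),(1,-1),(-1,-1),(-1,1)):
    q=P+hs*(a*x+b*y);u=proj(W,[*q,18 if hs==9 else 16]);print(hs,a,b,u.round(1),((u-[226,175]+.5)*4).round())
```

```text
9 1 1 [286.8 225.2] [245. 203.]
9 1 -1 [261.5 223.6] [144. 196.]
9 -1 -1 [263.  199.1] [150.  98.]
9 -1 1 [288.8 200.9] [253. 105.]
13 1 1 [291.8 229.9] [265. 222.]
13 1 -1 [255.7 227.5] [121. 212.]
13 -1 -1 [257.7 192.4] [129.  72.]
13 -1 1 [294.9 195. ] [278.  82.]
```

Run:
```python
from bench import r
from h import *
r.movel([493.4,-266.7,120.3],RG,rate=5)
r.dwell(1.0);o=r.get_obs();print(o["time_s"],o["gripper_width"],o["eef_pos"],o["wrist_force"],abs(o["joint_velocities"]).max())
print(r.sign_off())
```

```text
14.4333 0.1729666137217155 [ 493.38258877 -266.68914447  120.28904133] [ 0.03941976 -0.2721538  -1.04876633] 0.000887128512608665
the job is handed in; nothing more can be done
None
```

I handed the job in at 14.4 s with the flux vial held still and upright, its nozzle about 10 mm above the copper lid and, by my camera estimates, within about 1.5 mm of its centre; the wrist force showed no sign of contact.

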